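Close a panelled box frame on its dowels and hold it shut

TASK

Lay the loose panel with the bar pull into the recess in the lower half of the wooden box frame, so that it sits fully down and level, and let go of it. Then fit the upper half (the long dark piece with a window and two holes) over the two dowels until the joint is fully closed, and finish while still holding it firmly pressed down onto the lower half. Set the parts down rather than dropping them, press firmly but without great force, and leave the loose tools and blocks on the bench where they are.

Things in the scene. Friction and masses are not known exactly. Their poses are not given: they have to be found in the camera images.
- lower_face (a point): Centre of the joint face (top face) of the fixed lower half, 57 mm above the bench; x runs along its length, z up. The lower half is dark wood, 170 x 56 mm, standing on a plywood board 230 x 96 x 12 mm that is fixed to the bench. Two light wooden dowels, 10 mm thick with tapered tips, stand 22 mm above the face at x = +65 and -65 mm. In the middle is a recess 90 (x) x 46 (y) mm, 7.5 mm deep to a ledge, for the panel; either way round fits.
- upper_center (a point): Centre (half-way up) of the loose upper half, a dark wooden frame 170 (x) x 60 (y) x 38 (z) mm, about 0.2 kg, lying flat. x along its length, z up. It has a through window 80 x 36 mm in the middle and a 12.5 mm through hole at x = +65 and -65 mm for the dowels; it fits either way round. Closed, this point is 19 mm above lower_face, on its centre. It can be gripped across its 60 mm width. A firm press here means about 10 to 30 N; the joint and board do not yield.
- panel_pull (a point): Grip point on the bar pull of the loose panel, a white-faced board with a dark wooden pull, on the panel's centre, 27 mm above its underside. The panel is 86 (x) x 42 (y) x 6 mm; on it stands the pull, 36 (x) x 14 (y) mm, its top 36 mm above the panel's underside. x along the length, z up. Seated in the recess, this point is 19.5 mm above lower_face. The pull fits inside the upper half's window.
- hammer: Bystander, to be left alone: hammer lying at the bench's right side. Origin at its underside.
- sanding_block: Bystander, to be left alone: cork block 100 x 60 x 30 mm. Origin at its underside.
- offcut: Bystander, to be left alone: solid dark-wood bar 150 x 55 x 35 mm, no window and no holes: not the upper half. Origin at its underside.
- try_square: Bystander, to be left alone: try square, 16 mm high wooden stock with a thin steel blade. Origin at its underside.
- wedge_stick: Bystander, to be left alone: wooden stick 90 x 28 x 18 mm. Origin at its underside.
Not all that is in view belongs to the job. Of the things shaped like the part that bears panel_pull, the white one is meant. Leave any red look-alike of the part that bears upper_center alone.

How it is judged (in metres and radians):
On the way, in this order (a step that is already met when the one before it is completed fails the run):
1. the panel sits fully down and level in the recess, let go (horizontal distance between panel_pull and lower_face below 0.006 m and z of panel_pull in the frame of lower_face below 0.0215 m and angle between panel_pull's own z axis and vertical below 0.05 rad and angle between the x axis of panel_pull and the x axis of lower_face, either way round below 0.12 rad and contact force between the fingers and panel below 0.05 N and linear speed of panel below 0.02 m/s), for 0.2 s.
2. the upper half is down on both dowels, joint closed over the panel (horizontal distance between panel_pull and lower_face below 0.006 m and z of panel_pull in the frame of lower_face below 0.0215 m and angle between panel_pull's own z axis and vertical below 0.05 rad and angle between the x axis of panel_pull and the x axis of lower_face, either way round below 0.12 rad and horizontal distance between upper_center and lower_face below 0.004 m and z of upper_center in the frame of lower_face below 0.0212 m and angle between upper_center's own z axis and vertical below 0.03 rad and angle between the x axis of upper_center and the x axis of lower_face, either way round below 0.05 rad), for 0.2 s.
At the end, for the whole second after the job is handed in: The panel is in the recess (within 6 mm, 2 mm of full depth, 3 degrees of level), the upper half is on both dowels (within 4 mm, gap under about 2 mm, level within 0.03 rad), and the robot still holds it at rest, pressed onto the lower half with 6 to 70 N (all of step 2 and contact force between upper and lower between 6 and 70 N and contact force between the fingers and upper above 4 N and linear speed of upper below 0.01 m/s); the arm keeps its last pose, push and grip.
It fails at once if a bystander is moved by more than 30 mm (distance of any of hammer, sanding_block, offcut, try_square, wedge_stick from where it was at the start of the episode above 0.03 m).
It fails at once if a part is dropped or thrown (faster than 0.5 m/s out of the fingers) ((contact force between the fingers and panel below 0.05 N and linear speed of panel above 0.5 m/s) or (contact force between the fingers and upper below 0.05 N and linear speed of upper above 0.5 m/s)).
It fails at once if the joint is pressed with more than 100 N (contact force between upper and lower above 100 N).
It also fails if it takes over 64 s, if anything falls off the work surface, if the arm or the gripper's body presses on something with over 40 N, if the wrist force passes 120 N, or if a joint passes its speed limit or range.

ROBOT

A 6-joint arm with a two-finger parallel gripper is mounted at the origin on the work surface. World frame = base frame: x ahead of the robot, y to its left, z up, the work surface at z = 0. Lengths are in mm, angles in degrees, forces in N, time in s.
With the tool pointing down it reaches from about 350 to 850 mm from the base axis. Payload 8.1 kg.
Tool frame: the origin (TCP) lies midway between the tips of the shut fingers; the grasp point (between the pads) lies 19 mm behind it; z points along the fingers, y is the direction in which the jaws open and shut (so a half turn about z gives the same grasp; the last joint's range is limited). The gripper opens to 85 mm and grips with 20 to 120 N. Pads are 22 mm wide; open, the fingers measure 114 mm over their backs; the gripper's body (76 mm by 85 mm) begins 54 mm behind the grasp point. The pads swing forward as they close: fully open they stand 13 mm farther back than shut.
Start: joints at [-74.851, 7.471, 85.268, -0, 87.261, -4.893], TCP at [205.646, -563.662, 231.292] pointing down, gripper open.
Joint ranges: [-169.43, 169.43], [-51.17, 129.36], [1.28, 143.12], [-76.62, 256.62], [0, 156.53], [-152.29, 152.29]. Speed limits (degrees/s): [136.94, 136.94, 159.86, 180, 180, 180].

INTERFACE

Orientations are given as [roll, pitch, yaw] about the fixed x, y, z axes, in that order (R = Rz(yaw) Ry(pitch) Rx(roll)).
In Python, from bench import r gives the robot as it stands.
- The arm moves only by the shell command python3 -m jog 'ROWS' [FORCE]. ROWS is JSON, a list of rows, each a list of 5 numbers: the shift along the tool's x, y, z in m, then the turn about the tool's z in rad, then the opening, from 0 (shut) to 1 (fully open). A call has 1 to 20 rows; each row is the pose to reach, as a shift and turn from the pose measured when the call began, along the tool's axes at that moment; what a row does not reach only later rows make up. A row lasts 1/10 s, in which the tool goes at most 50 mm and 8.59 degrees, less where a joint would pass 70% of its speed; a pose out of reach is approached as far as the arm can. A call with a gripper value outside its range is refused whole. The fingers move at their own pace and stop on an object; FORCE is the grip in N (left out, the last holds). Time passes only in rows, so rows that repeat a pose let the fingers close. It gives the time, the measured TCP pose, the force and the opening at its end, in the units of the state.
- r.sense(): the state, without advancing time (a new reading comes with each control period).
- r.snapshot(name): name is "scene" or "side" or "wrist"; returns a dict with "pixels" (384x512x3 uint8, red, green, blue), "K" (3x3 intrinsics, pixels), "R" (3x3) and "t" (3): a world point X has camera coordinates R X + t. Camera axes: x right, y down, z forward; pixel columns grow to the right and rows downward; lengths in mm; the calibration is good to about 2 mm. The wrist camera is an equidistant fisheye: a pixel r from the principal point sees the ray r / f radians off the axis. A picture is of the moment at which its call begins. There is no depth.
- r.hand_in(): hands the job in, once; it reports no verdict.
The state is a dict: "time": time; "joint_pos": joint angles; "qd": joint speeds; "joint_efforts": joint torques, N m; "tool_pos": TCP position; "tcp_rot": TCP orientation; "ft_force": force on the tool from outside, world axes, zero at the start; "wrist_torque": the same for the moment, N m; "finger_gap": finger opening in mm.
Only numpy, scipy, OpenCV 4.12 (cv2) and the standard library are available. Lean on these libraries where they do the work, as an engineer would, in place of code of your own. Each camera call takes 0.05 s, during which the arm holds its last target.

## Working session

There is one attempt and no reset: what is moved stays moved. The work goes in short steps, Python scripts to look and compute and a shell command to move; the robot and the scene stay as the last step left them, time stands still between calls to the robot, and variables do not carry over. Pictures are saved under pics/ and viewed, and the job is handed in when it is done.

```bash
ls; mkdir -p pics; python3 - <<'E'
from bench import r
import cv2,json,pickle
s=r.sense();print({k:s[k] for k in('time','tool_pos','tcp_rot','ft_force','finger_gap')})
for n in('scene','side','wrist'):
    d=r.snapshot(n);cv2.imwrite(f'pics/{n}0.png',d['pixels'][:,:,::-1]);pickle.dump(d,open(f'pics/{n}0.pkl','wb'))
    print(n,d['K'],d['R'],d['t'])
E
```

```text
pics
{'time': 0.0, 'tool_pos': array([ 205.48048913, -563.12557457,  230.22367837]), 'tcp_rot': array([-1.79892535e+02, -8.72415189e-03,  2.00425143e+01]), 'ft_force': array([ 0.34596681, -0.4297907 , -0.80170705]), 'finger_gap': 85.45857456168238}
scene [[432.11665965   0.         254.67778093]
 [  0.         432.11665965 192.86503912]
 [  0.           0.           1.        ]] [[ 5.26490378e-01  8.50180672e-01 -8.41247738e-04]
 [ 6.22128353e-01 -3.85938712e-01 -6.81181050e-01]
 [-5.79451633e-01  3.58111904e-01 -7.32114519e-01]] [-206.60420028 -307.93836626 1704.63712298]
side [[404.23266569   0.         255.36423575]
 [  0.         404.23266569 186.54489755]
 [  0.           0.           1.        ]] [[-0.91148645 -0.41130887 -0.00417939]
 [-0.23936995  0.53866715 -0.80779931]
 [ 0.33450633 -0.7352977  -0.58944279]] [ 472.22258966  229.64180222 1162.96531111]
wrist [[297.31863964   0.         251.22514045]
 [  0.         297.31863964 193.87658914]
 [  0.           0.           1.        ]] [[ 3.42564024e-01 -9.39494256e-01 -6.57220817e-04]
 [-8.98916517e-01 -3.27971537e-01  2.90488841e-01]
 [-2.73128147e-01 -9.89202397e-02 -9.56878154e-01]] [-599.83860577  -37.59239873  379.04928778]
```

View pics/scene0.png

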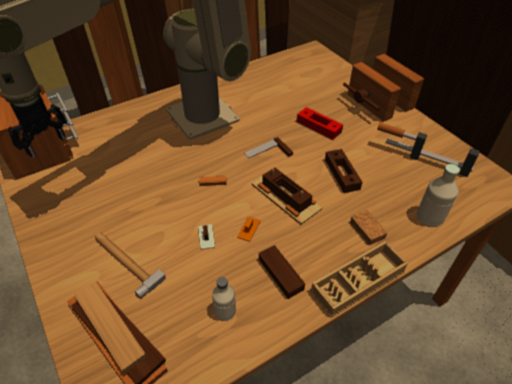

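View pics/side0.png

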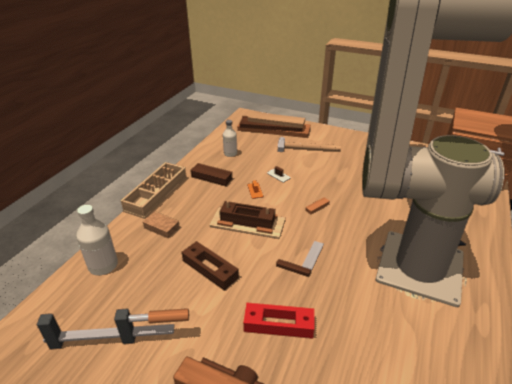

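View pics/wrist0.png

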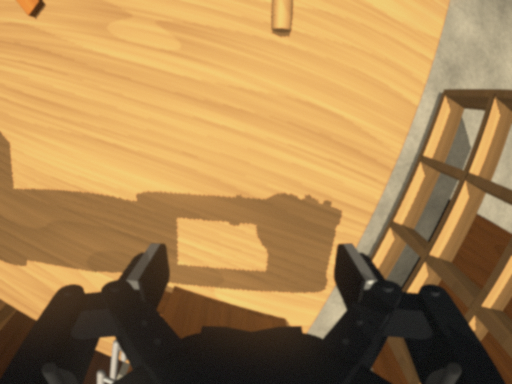

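Scene picture: the candidates for the panel are white (206,236) and orange (249,228), so I take the white one. For the upper half they are dark with window (343,170), red (320,122) and solid offcut (281,271), so I take the dark windowed one. The lower half on its board is at (287,190). I'll check these choices in crops.

```bash
cat > h.py <<'E'
import numpy as np,cv2,pickle
from scipy.spatial.transform import Rotation as Ro
def ray(d,px):
    K=d['K'];f=K[0,0];u=np.array([(px[0]-K[0,2])/f,(px[1]-K[1,2])/K[1,1]])
    if d.get('fish'):
        t=np.linalg.norm(u);v=np.array([*(u/max(t,1e-9)*np.sin(t)),np.cos(t)])
    else: v=np.array([*u,1.])
    R=np.array(d['R']);return -R.T@d['t'],R.T@v
def onz(d,px,z):
    c,v=ray(d,px);return c+v*(z-c[2])/v[2]
def proj(d,X):
    p=np.array(d['R'])@X+d['t'];K=d['K']
    if d.get('fish'):
        rr=np.hypot(p[0],p[1]);t=np.arctan2(rr,p[2]);u=p[:2]/max(rr,1e-9)*t
    else: u=p[:2]/p[2]
    return np.array([K[0,0]*u[0]+K[0,2],K[1,1]*u[1]+K[1,2]])
def load(n):
    d=pickle.load(open(f'pics/{n}.pkl','rb'));d['fish']='wrist' in n;return d
def snap(cam,n):
    from bench import r
    d=r.snapshot(cam);n=f'{cam}_{n}';cv2.imwrite(f'pics/{n}.png',d['pixels'][:,:,::-1]);pickle.dump(d,open(f'pics/{n}.pkl','wb'))
    return load(n)
def crop(d,x0,y0,w,h,s,n):
    im=cv2.resize(d['pixels'][y0:y0+h,x0:x0+w,::-1],None,fx=s,fy=s,interpolation=cv2.INTER_CUBIC);cv2.imwrite(f'pics/{n}.png',im)
E
python3 - <<'E'
from h import *
d=load('scene0');crop(d,180,135,200,150,4,'c_scene0')
d=load('side0');crop(d,160,150,180,135,4,'c_side0')
E
```

```text
(no output)
```

View pics/c_scene0.png

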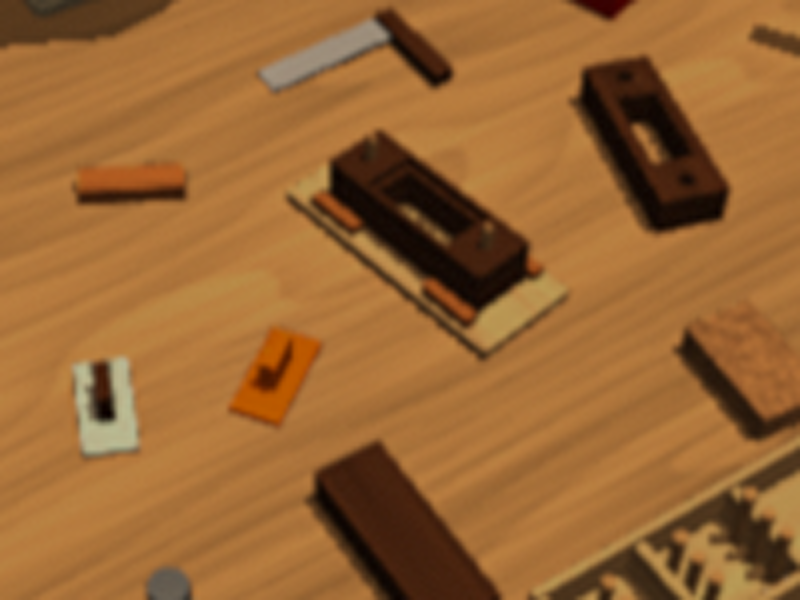

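View pics/c_side0.png

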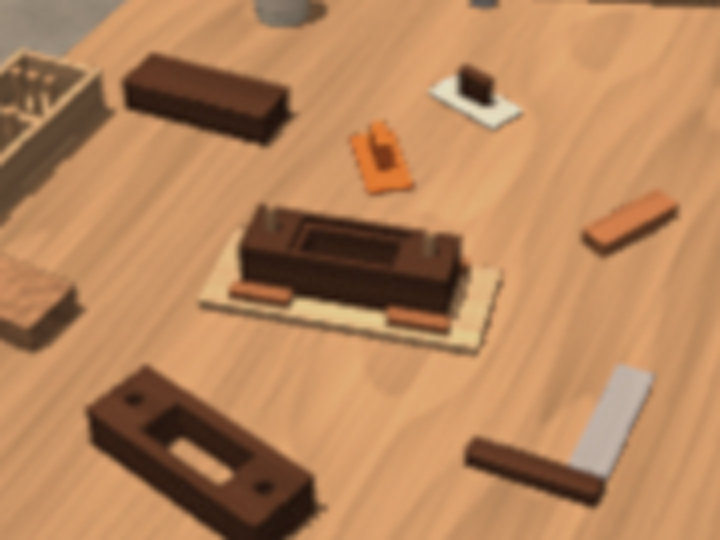

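The crops confirm the choices: white panel with dark pull at scene crop (105,405), dark windowed upper half with two holes at (655,140), lower half with dowels at (430,215). Next I measure rough poses.

```bash
python3 - <<'E'
from h import *
A=load('scene0');B=load('side0')
fa=lambda p:(p[0]/4+180-.375,p[1]/4+135-.375); fb=lambda p:(p[0]/4+160-.375,p[1]/4+150-.375)
def pts(nm,d,f,L,z):
    P=np.array([onz(d,f(p),z) for p in L]);print(nm,'mean',P.mean(0).round(1));
    for i in range(len(P)):
        e=P[(i+1)%len(P)]-P[i];print('   ',P[i].round(0),'edge',np.linalg.norm(e).round(1),np.degrees(np.arctan2(e[1],e[0])).round(1))
pts('panel A',A,fa,[(74,364),(128,358),(138,448),(84,455)],6)
pts('panel B',B,fb,[(429,92),(462,72),(522,106),(492,129)],6)
pts('upper A',A,fa,[(582,72),(650,57),(727,188),(655,208)],38)
pts('upper Ah',A,fa,[(626,76),(687,180)],38)
pts('upper Bh',B,fb,[(133,399),(263,488)],38)
pts('lower A',A,fa,[(332,158),(380,132),(527,240),(480,272)],57)
pts('lower B',B,fb,[(258,205),(462,236),(457,280),(242,248)],57)
pts('board A',A,fa,[(288,193),(485,352),(568,292)],12)
E
```

```text
panel A mean [ 544.1 -264.5    6. ]
    [ 496. -267.    6.] edge 41.2 66.4
    [ 513. -229.    6.] edge 85.2 -23.0
    [ 591. -263.    6.] edge 39.4 -112.7
    [ 576. -299.    6.] edge 85.9 158.2
panel B mean [ 539.8 -262.5    6. ]
    [ 585. -256.    6.] edge 47.6 -109.4
    [ 570. -301.    6.] edge 79.7 157.2
    [ 496. -270.    6.] edge 48.0 75.1
    [ 508. -223.    6.] edge 83.5 -22.9
upper A mean [550.6 248.7  38. ]
    [463. 243.  38.] edge 64.5 75.8
    [479. 305.  38.] edge 165.1 -17.6
    [636. 255.  38.] edge 65.4 -101.8
    [623. 191.  38.] edge 167.8 162.1
upper Ah mean [549.9 252.8  38. ]
    [487. 272.  38.] edge 130.6 -16.9
    [612. 234.  38.] edge 130.6 163.1
upper Bh mean [545.9 256.8  38. ]
    [609. 238.  38.] edge 130.6 163.6
    [483. 275.  38.] edge 130.6 -16.4
lower A mean [533.3  31.3  57. ]
    [455.  -8.  57.] edge 50.0 95.6
    [450.  41.  57.] edge 163.0 10.5
    [610.  71.  57.] edge 50.8 -81.2
    [618.  21.  57.] edge 165.8 -169.8
lower B mean [528.8  32.5  57. ]
    [620.  22.  57.] edge 170.0 -169.6
    [453.  -9.  57.] edge 53.7 107.9
    [436.  42.  57.] edge 172.8 11.1
    [606.  75.  57.] edge 55.6 -75.2
board A mean [576.2  19.9  12. ]
    [432. -37.  12.] edge 226.7 10.0
    [656.   3.  12.] edge 92.2 99.2
    [641.  94.  12.] edge 245.9 -148.0
```

```bash
cat >> h.py <<'E'
def go(X,yaw):
    from bench import r
    s=r.sense();R=Ro.from_euler('xyz',s['tcp_rot'],degrees=True).as_matrix()
    d=R.T@(np.array(X)-s['tool_pos']);t=(s['tcp_rot'][2]-yaw+90)%180-90
    print('t',round(s['time'],2),'pos',s['tool_pos'].round(1),'rot',s['tcp_rot'].round(2),'F',s['ft_force'].round(1),'gap',round(s['finger_gap'],1))
    print('shift m',(d/1000).round(4),'turn',np.radians(t).round(4))
E
python3 -c "
from h import *
go([542,-263,150],-22.5)"
```

```text
t 0.15 pos [ 205.5 -563.2  230.5] rot [-1.7991e+02 -1.0000e-02  2.0040e+01] F [-0.1 -0.1 -1.2] gap 85.3
shift m [ 0.419  -0.1666  0.0808] turn 0.7425
```

```bash
python3 -m jog '[[0.04,-0.016,0.01,0.1,1],[0.085,-0.034,0.02,0.24,1],[0.13,-0.052,0.03,0.38,1],[0.175,-0.07,0.04,0.5,1],[0.22,-0.087,0.05,0.6,1],[0.265,-0.105,0.06,0.7,1],[0.31,-0.123,0.07,0.742,1],[0.355,-0.141,0.08,0.742,1],[0.395,-0.157,0.081,0.742,1],[0.419,-0.1666,0.081,0.742,1],[0.419,-0.1666,0.081,0.742,1],[0.419,-0.1666,0.081,0.742,1],[0.419,-0.1666,0.081,0.742,1]]'
python3 - <<'E'
from h import *
go([542,-263,150],-22.5)
snap('wrist','p1')
E
```

```text
time: 1.45
tool_pos: [541.3, -263.7, 149.5]
tcp_rot: [-180.0, 0.1, -22.5]
ft_force: [0.4, 0.5, 0.6]
finger_gap: 85.5
t 1.45 pos [ 541.3 -263.7  149.5] rot [-1.7995e+02  9.0000e-02 -2.2510e+01] F [0.4 0.5 0.6] gap 85.5
shift m [ 0.0004 -0.0009 -0.0005] turn -0.0002
```

View pics/wrist_p1.png

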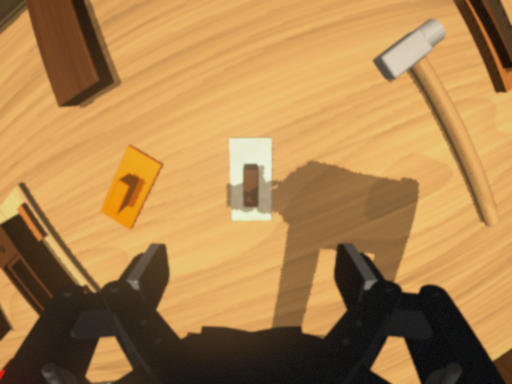

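The wrist view shows the white panel squarely aligned, corners about (229,138),(271,138),(272,220),(231,220), with the pull at (251,185).

```bash
python3 - <<'E'
from h import *
d=load('wrist_p1');crop(d,215,120,75,115,5,'c_w1')
g=d['pixels'].astype(int);m=((g.min(2)>120)).astype(np.uint8)
sub=np.zeros_like(m);sub[125:235,220:285]=m[125:235,220:285]
P=np.array([onz(d,p,6) for p in [(229,138),(271,138),(272,220),(231,220)]])
print(P.round(1),P.mean(0).round(1),[np.linalg.norm(P[i]-P[i-1]).round(1) for i in range(4)])
e=P[0]+P[1]-P[2]-P[3];print(np.degrees(np.arctan2(e[1],e[0])))
for X in [(542,-263,150),(542,-263,36)]:print(proj(d,np.array(X)))
E
```

```text
[[ 589.6 -261.     6. ]
 [ 574.1 -298.4    6. ]
 [ 494.9 -268.3    6. ]
 [ 511.2 -228.9    6. ]] [ 542.4 -264.1    6. ] [np.float64(84.7), np.float64(40.5), np.float64(84.7), np.float64(42.6)]
-21.524883775317296
[248.70767793 248.66154858]
[249.74030681 189.61409585]
```

View pics/c_w1.png

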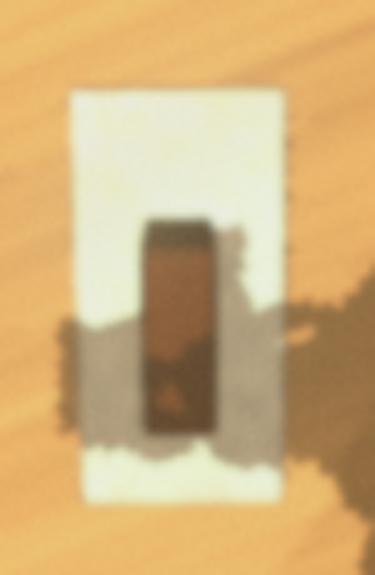

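```bash
python3 -c "
from h import *
go([542.3,-264,10],-21.8)"
```

```text
t 1.5 pos [ 541.2 -264.   149.7] rot [-1.7995e+02  7.0000e-02 -2.2550e+01] F [ 0.2 -0.2  1. ] gap 85.3
shift m [ 0.0012 -0.0003  0.1397] turn -0.0131
```

```bash
python3 -m jog '[[0.001,0,0.03,-0.013,1],[0.001,0,0.07,-0.013,1],[0.001,0,0.11,-0.013,1],[0.001,0,0.13,-0.013,1],[0.001,0,0.1395,-0.013,1],[0.001,0,0.1395,-0.013,0.5],[0.001,0,0.1395,-0.013,0.2],[0.001,0,0.1395,-0.013,0],[0.001,0,0.1395,-0.013,0],[0.001,0,0.1395,-0.013,0],[0.001,0,0.1395,-0.013,0],[0.001,0,0.1395,-0.013,0]]' 40
python3 -m jog '[[0,0,0,0,0],[0,0,0,0,0],[0,0,0,0,0]]'
python3 -c "
from h import *
snap('wrist','p2')"
```

```text
time: 2.7
tool_pos: [543.0, -264.7, 11.5]
tcp_rot: [-180.0, -0.1, -21.8]
ft_force: [-0.1, 0.4, 6.5]
finger_gap: 13.4
time: 3.0
tool_pos: [543.0, -264.6, 11.5]
tcp_rot: [-180.0, -0.1, -21.8]
ft_force: [-0.0, 0.8, 1.4]
finger_gap: 12.9
```

View pics/wrist_p2.png

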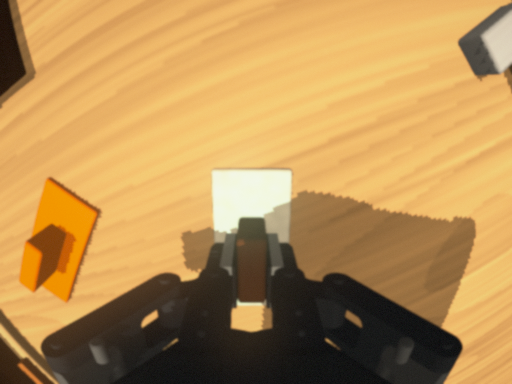

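The fingers hold the pull (gap 13 mm), with the panel edge visible at row 169. Next: lift it and carry it above the lower half.

```bash
python3 -c "
from h import *
go([531,32,170],10.3)"
python3 -m jog '[[0,0,-0.005,0,0],[0,0,-0.02,0,0],[0,0,-0.05,0,0],[0,0,-0.09,0,0],[0,0,-0.13,0,0],[0,0,-0.158,0,0],[0,0,-0.158,0,0]]'
python3 -c "
from h import *
go([531,32,170],10.3)"
```

```text
t 3.05 pos [ 543.  -264.6   11.5] rot [-1.7997e+02 -5.0000e-02 -2.1790e+01] F [-0.5  0.1  1.6] gap 13.0
shift m [-0.121  -0.271  -0.1584] turn -0.56
time: 3.75
tool_pos: [545.8, -266.4, 177.1]
tcp_rot: [179.9, -0.7, -21.8]
ft_force: [0.9, -0.4, 0.4]
finger_gap: 13.3
t 3.75 pos [ 545.8 -266.4  177.1] rot [179.93  -0.65 -21.79] F [ 0.9 -0.4  0.4] gap 13.3
shift m [-0.1245 -0.2716  0.0054] turn -0.56
```

```bash
python3 -m jog '[[-0.015,-0.033,0,-0.1,0],[-0.033,-0.073,0,-0.22,0],[-0.052,-0.113,0,-0.34,0],[-0.07,-0.153,0,-0.45,0],[-0.089,-0.193,0,-0.56,0],[-0.105,-0.23,0.003,-0.56,0],[-0.118,-0.258,0.005,-0.56,0],[-0.1245,-0.2716,0.005,-0.56,0],[-0.1245,-0.2716,0.005,-0.56,0],[-0.1245,-0.2716,0.005,-0.56,0]]'
python3 -c "
from h import *
go([531,32,170],10.3)
d=snap('wrist','p3')
for i,X in enumerate([(65,0,22),(-65,0,22),(45,23,0),(45,-23,0)]):
    print(proj(d,np.array([531,32,57])+Ro.from_euler('z',10.3,degrees=True).apply(X)))
snap('scene','p3');d=snap('side','p3');crop(d,190,130,150,112,5,'c_s3')
d=load('scene_p3');crop(d,220,130,150,112,5,'c_a3')"
```

```text
time: 4.75
tool_pos: [531.1, 31.4, 170.5]
tcp_rot: [179.6, -0.5, 10.3]
ft_force: [-0.3, -0.6, -0.6]
finger_gap: 13.2
t 4.75 pos [531.1  31.4 170.5] rot [179.56  -0.51  10.33] F [-0.3 -0.6 -0.6] gap 13.2
shift m [ 0.     -0.0006  0.0005] turn 0.0005
[248.86588477 118.6874369 ]
[249.15036505 266.52030406]
[222.3388766  141.04795554]
[275.3872897  140.96376645]
```

View pics/wrist_p3.png

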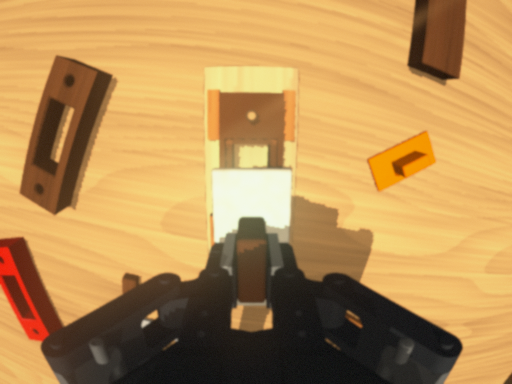

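View pics/c_s3.png

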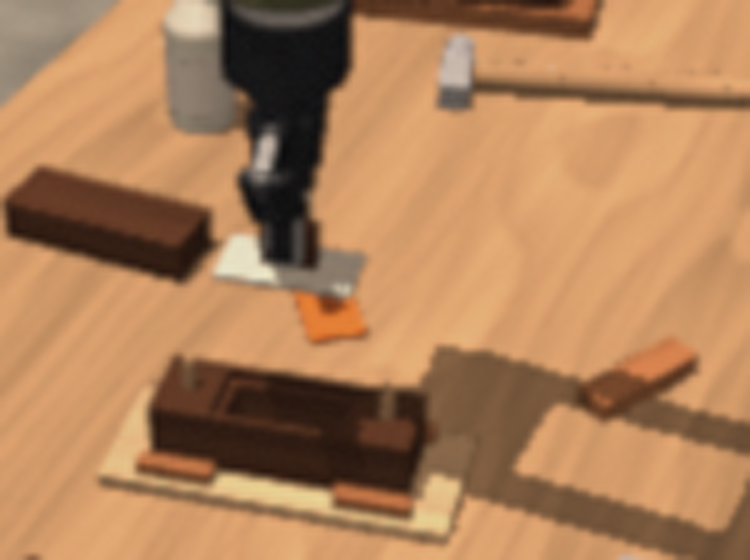

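View pics/c_a3.png

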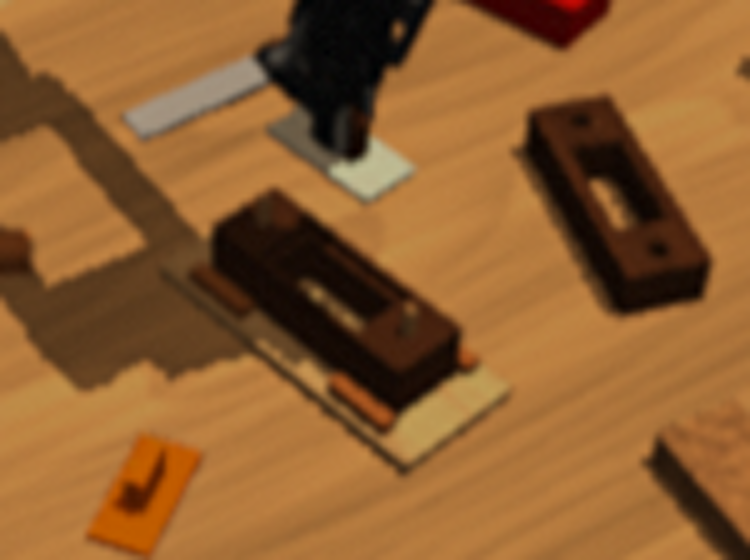

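```bash
python3 - <<'E'
from h import *
d=load('wrist_p3');crop(d,195,60,115,120,6,'c_w3')
E
```

```text
(no output)
```

View pics/c_w3.png

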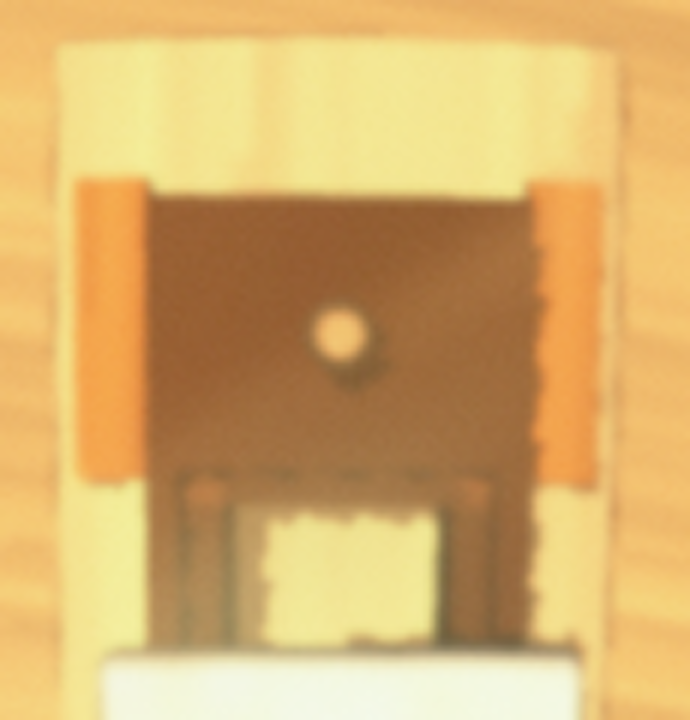

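```bash
python3 - <<'E'
from h import *
d=load('wrist_p3')
f=lambda p:((p[0])/6+195-.4,p[1]/6+60-.4)
R=Ro.from_euler('z',10.33,degrees=True)
T=np.array([531.1,31.4,0])
def s(n,p,z):
    X=onz(d,f(p),z);print(n,X.round(1),'tool-rel along/left',R.inv().apply(X-T)[:2].round(1));return X
D=s('dowel',(340,334),79)
a=s('endL',(147,195),57);b=s('endR',(532,197),57);s('recL',(180,475),57);s('recR',(495,475),57)
s('boardL',(58,45),12);s('boardR',(614,45),12);s('boardL2',(62,700),12);s('boardR2',(603,700),12)
s('lowL2',(149,640),57);s('lowR2',(530,640),57)
s('pL',(103,657),165);s('pR',(580,655),165)
E
```

```text
dowel [597.9  42.3  79. ] tool-rel along/left [67.7 -1.3]
endL [612.7  72.6  57. ] tool-rel along/left [87.6 25.9]
endR [622.2  18.7  57. ] tool-rel along/left [ 87.3 -28.8]
recL [573.5  61.1  57. ] tool-rel along/left [47.  21.6]
recR [581.6  16.3  57. ] tool-rel along/left [ 46.9 -23.9]
boardL [637.6  96.7  12. ] tool-rel along/left [116.5  45.2]
boardR [654.3   5.3  12. ] tool-rel along/left [116.5 -47.8]
boardL2 [526.  78.  12.] tool-rel along/left [ 3.4 46.7]
boardR2 [542.8 -15.2  12. ] tool-rel along/left [  3.2 -47.9]
lowL2 [548.6  61.6  57. ] tool-rel along/left [22.7 26.6]
lowR2 [558.6   6.5  57. ] tool-rel along/left [ 22.6 -29.5]
pL [569.1  58.4 165. ] tool-rel along/left [42.3 19.7]
pR [576.6  18.2 165. ] tool-rel along/left [ 42.4 -21.1]
```

```bash
python3 -m jog '[[0.001,0,0.02,0,0],[0.003,0.0007,0.05,0,0],[0.003,0.0007,0.075,0,0],[0.003,0.0007,0.091,0,0],[0.003,0.0007,0.091,0,0],[0.003,0.0007,0.091,0,0]]'
python3 -c "
from h import *
go([531,32,170],10.3)
d=snap('wrist','p4');crop(d,175,40,155,130,5,'c_w4')
d=snap('side','p4');crop(d,190,170,120,90,6,'c_s4')
d=snap('scene','p4');crop(d,240,140,120,90,6,'c_a4')"
```

```text
time: 5.5
tool_pos: [535.3, 29.2, 79.8]
tcp_rot: [179.6, -0.5, 10.1]
ft_force: [0.2, -0.6, 0.7]
finger_gap: 13.2
t 5.5 pos [535.3  29.2  79.8] rot [179.58  -0.5   10.15] F [ 0.2 -0.6  0.7] gap 13.2
shift m [-0.003  -0.0028 -0.0903] turn -0.0027
```

View pics/c_w4.png

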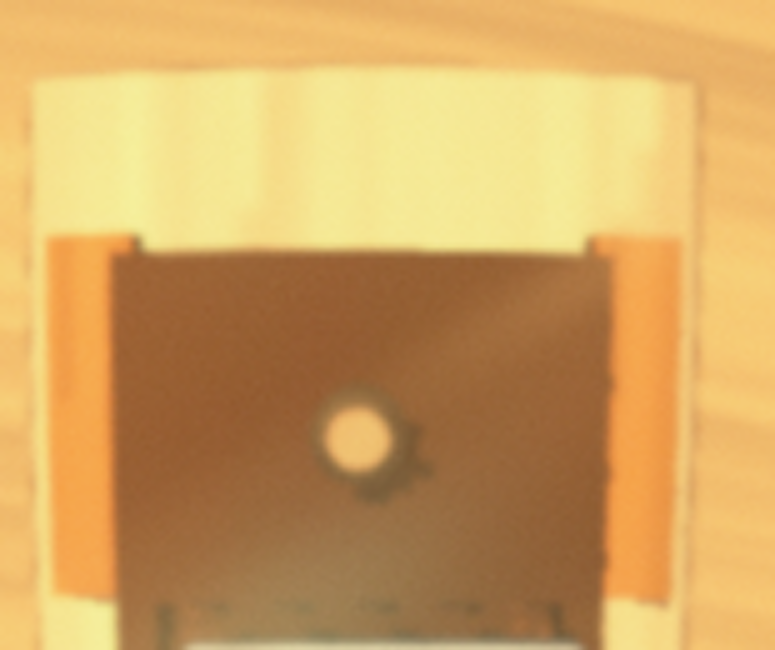

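View pics/c_s4.png

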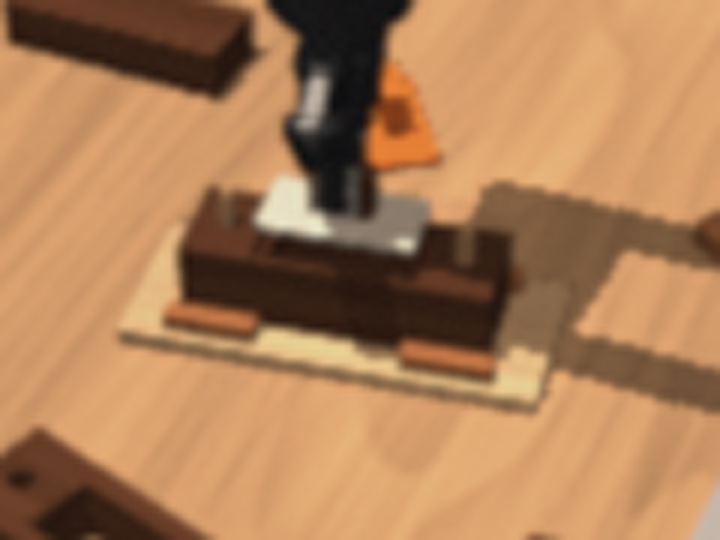

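View pics/c_a4.png

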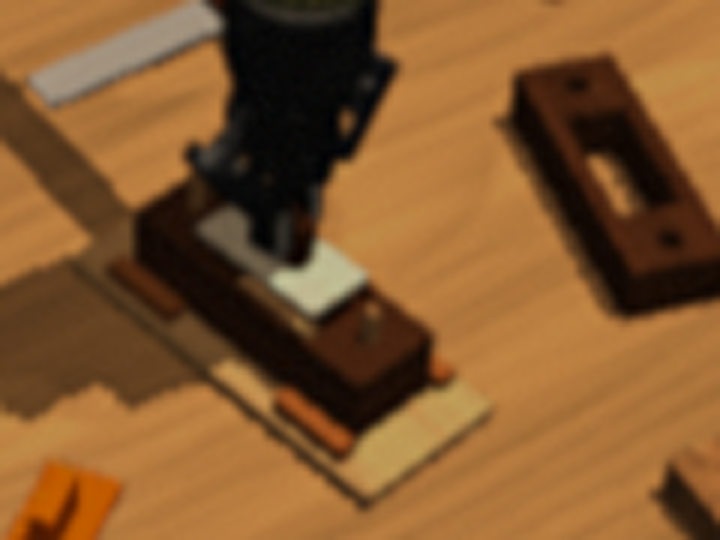

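```bash
cat > m.py <<'E'
from h import *
def rep(name,T,yaw,f,items):
    d=load(name);R=Ro.from_euler('z',yaw,degrees=True)
    for n,p,z in items:
        X=onz(d,f(p),z);print(n,X.round(1),'along/left',R.inv().apply(X-np.array(T))[:2].round(1))
E
python3 - <<'E'
from m import *
f=lambda p:(p[0]/5+175-.4,p[1]/5+40-.4)
rep('wrist_p4',[535.3,29.2,0],10.15,f,[('dowel',(358,440),79),('eL',(142,250),57),('eR',(585,252),57),('sideL',(112,256),57),('sideR',(612,256),57),('sideL2',(117,600),57),('sideR2',(605,600),57),('recL',(163,607),57),('recR',(560,607),57),('pL',(185,645),74.3),('pR',(582,645),74.3)])
E
```

```text
dowel [597.7  42.3  79. ] along/left [63.7  1.9]
eL [613.5  69.6  57. ] along/left [84.1 26. ]
eR [621.8  21.3  57. ] along/left [ 83.7 -23. ]
sideL [612.4  72.8  57. ] along/left [83.6 29.4]
sideR [622.   18.2  57. ] along/left [ 83.4 -26.1]
sideL2 [573.8  66.3  57. ] along/left [44.4 29.7]
sideR2 [583.4  11.4  57. ] along/left [ 44.2 -26. ]
recL [573.8  60.9  57. ] along/left [43.5 24.4]
recR [581.7  16.3  57. ] along/left [ 43.4 -20.9]
pL [573.7  56.2  74.3] along/left [42.6 19.8]
pR [580.8  16.   74.3] along/left [ 42.5 -21. ]
```

Panel must go about 0.9 mm back along and 2.3 mm left to match the recess; adjusting, then lowering gently.

```bash
python3 -m jog '[[-0.0009,-0.0023,0,0.003,0],[-0.0009,-0.0023,0.004,0.003,0],[-0.0009,-0.0023,0.008,0.003,0],[-0.0009,-0.0023,0.010,0.003,0],[-0.0009,-0.0023,0.012,0.003,0],[-0.0009,-0.0023,0.014,0.003,0],[-0.0009,-0.0023,0.016,0.003,0],[-0.0009,-0.0023,0.0175,0.003,0],[-0.0009,-0.0023,0.0175,0.003,0]]'
python3 -c "
from h import *
go([533.7,31,61],9.9)
d=snap('wrist','p5');crop(d,175,40,155,130,5,'c_w5')
d=snap('side','p5');crop(d,190,170,120,90,6,'c_s5')
d=snap('scene','p5');crop(d,240,140,120,90,6,'c_a5')"
```

```text
time: 6.55
tool_pos: [535.2, 31.6, 63.4]
tcp_rot: [179.5, -0.6, 10.0]
ft_force: [-0.6, -0.3, -0.5]
finger_gap: 13.1
t 6.55 pos [535.2  31.6  63.4] rot [179.55  -0.64  10.01] F [-0.6 -0.3 -0.5] gap 13.1
shift m [-0.0016  0.0003  0.0023] turn 0.0019
```

View pics/c_w5.png

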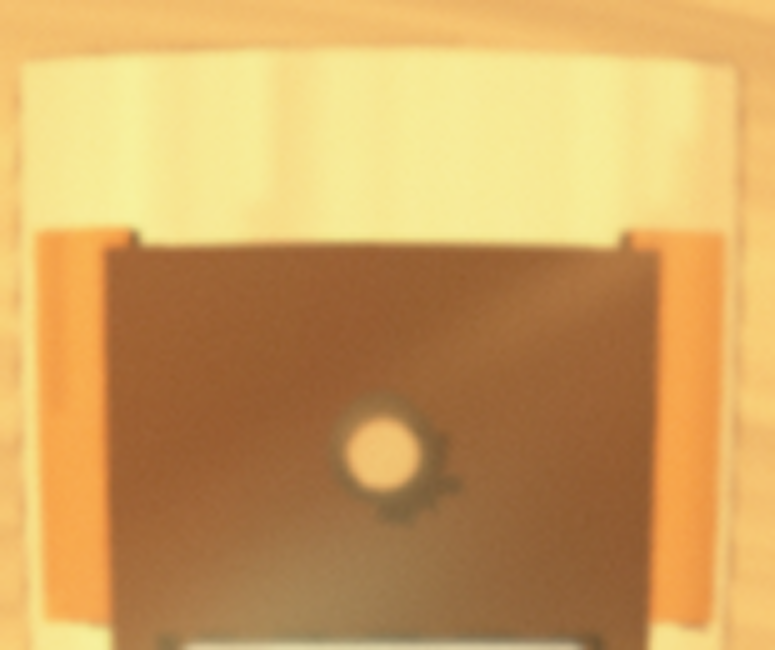

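View pics/c_s5.png

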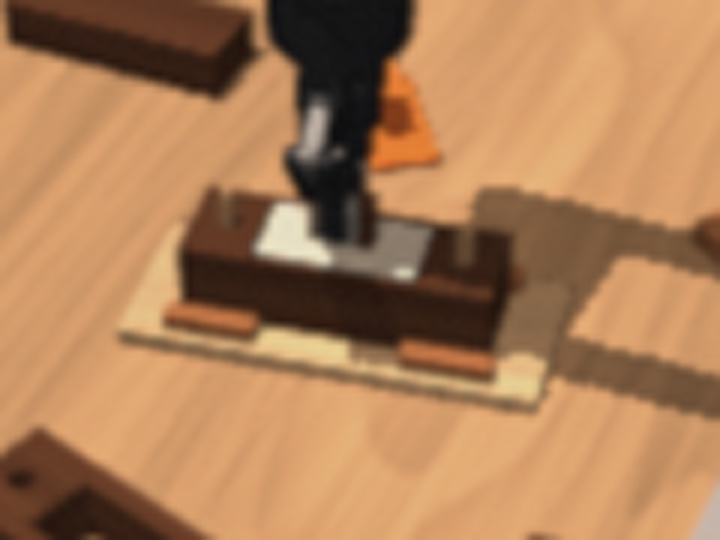

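View pics/c_a5.png

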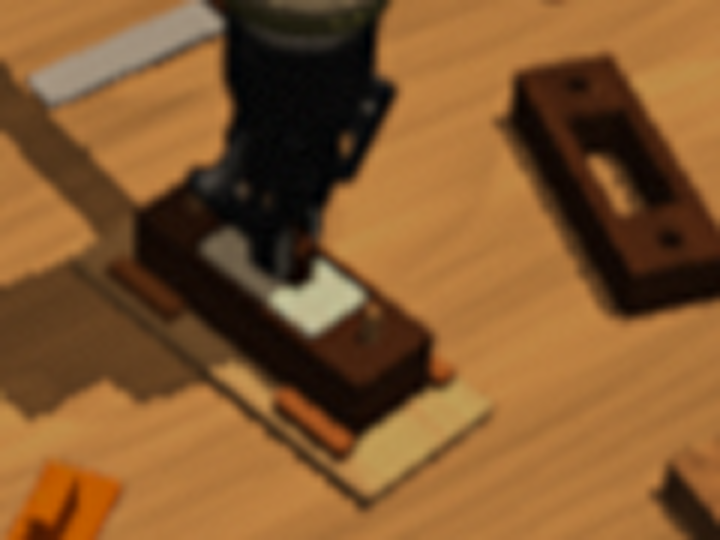

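The panel (white edge at columns 180–592) is centred between the recess edges and partly in, with no contact force. Continue down until contact.

```bash
python3 -m jog '[[-0.0003,0,0.001,0,0],[-0.0003,0,0.002,0,0],[-0.0003,0,0.003,0,0],[-0.0003,0,0.003,0,0],[-0.0003,0,0.003,0,0]]'
```

```text
time: 7.2
tool_pos: [535.5, 31.5, 61.3]
tcp_rot: [179.5, -0.7, 10.0]
ft_force: [-1.1, -0.7, 5.1]
finger_gap: 13.0
```

Contact at about 5 N, at the expected height of 61 mm. Let go and rise.

```bash
python3 -m jog '[[0,0,0,0,0.2],[0,0,0,0,0.3],[0,0,0,0,0.5],[0,0,0,0,0.6],[0,0,0,0,0.6],[0,0,-0.01,0,0.6],[0,0,-0.03,0,0.8],[0,0,-0.06,0,1],[0,0,-0.1,0,1],[0,0,-0.13,0,1],[0,0,-0.13,0,1],[0,0,-0.13,0,1]]' 40
python3 -c "
from h import *
go([548,254.5,160],-16.9)
d=snap('wrist','p6');crop(d,175,40,155,130,5,'c_w6')
d=snap('side','p6');crop(d,190,170,120,90,6,'c_s6')"
```

```text
time: 8.4
tool_pos: [534.5, 32.3, 192.8]
tcp_rot: [179.5, -0.9, 10.0]
ft_force: [0.1, 0.7, -0.2]
finger_gap: 85.4
t 8.4 pos [534.5  32.3 192.8] rot [179.5   -0.86  10.02] F [ 0.1  0.7 -0.2] gap 85.4
shift m [ 0.0515 -0.2167  0.0317] turn 0.4698
```

View pics/wrist_p6.png

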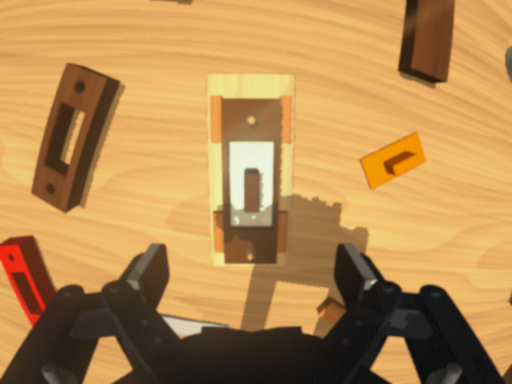

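View pics/c_s6.png

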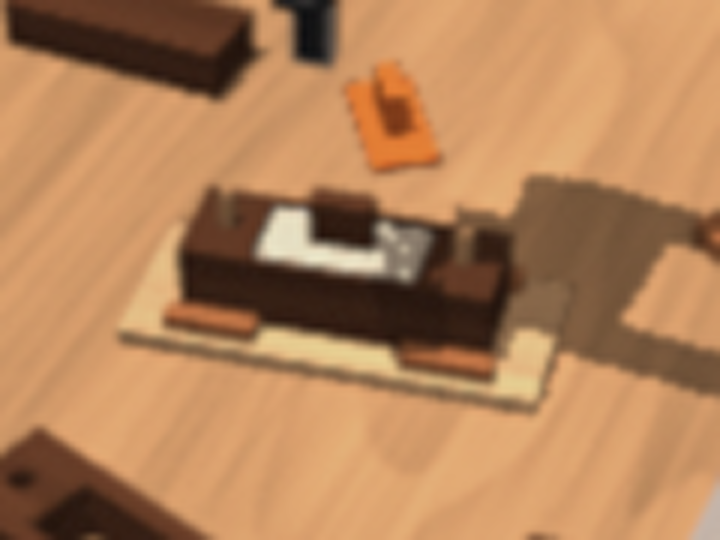

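The panel sits in the recess, flush, at (251,183), with the pull standing free. Measure both dowels and the upper half from this view.

```bash
python3 - <<'E'
from h import *
d=load('wrist_p6');crop(d,200,65,105,205,3.5,'c_w6a');crop(d,20,55,110,165,4,'c_w6b')
E
```

```text
(no output)
```

View pics/c_w6a.png

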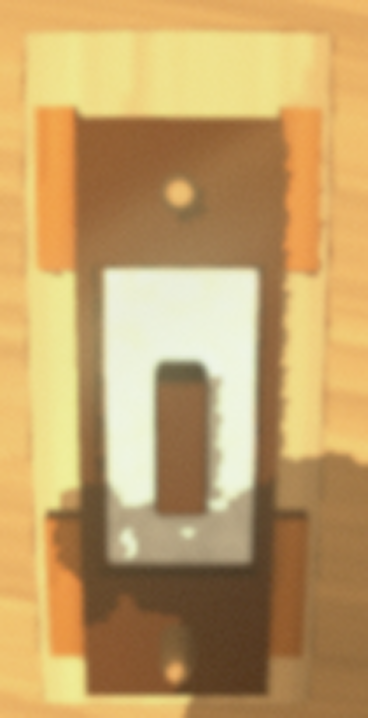

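View pics/c_w6b.png

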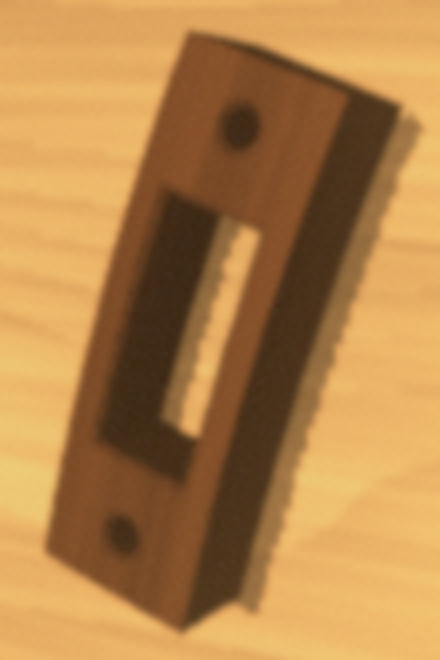

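```bash
python3 - <<'E'
from h import *
d=load('wrist_p6')
def two(n,a,b,z,f):
    A=onz(d,f(a),z);B=onz(d,f(b),z);e=A-B;print(n,A.round(1),B.round(1),'mid',((A+B)/2).round(1),np.linalg.norm(e).round(1),np.degrees(np.arctan2(e[1],e[0])).round(2))
f=lambda p:(p[0]/3.5+200-.4,p[1]/3.5+65-.4)
two('dowels',(179,193),(176,672),79,f)
two('face ends',(181,118),(178,693),57,f)
two('panel ends',(181,268),(180,564),55.5,f)
f=lambda p:(p[0]/4+20-.4,p[1]/4+55-.4)
two('holes',(240,126),(122,535),38,f)
E
python3 -c "
from h import *
go([548,254.5,160],-16.9)"
```

```text
dowels [597.8  42.3  79. ] [469.7  20.6  79. ] mid [533.8  31.4  79. ] 129.9 9.61
face ends [617.1  45.   57. ] [451.   16.6  57. ] mid [534.1  30.8  57. ] 168.5 9.69
panel ends [577.2  37.9  55.5] [492.7  23.3  55.5] mid [534.9  30.6  55.5] 85.7 9.81
holes [610.4 235.5  38. ] [486.  271.6  38. ] mid [548.2 253.6  38. ] 129.5 -16.2
t 8.5 pos [533.   32.3 190.3] rot [179.56  -0.61  10.01] F [ 0.5 -0.1 -0.1] gap 85.6
shift m [ 0.0531 -0.2164  0.0292] turn 0.4697
```

```bash
python3 -c "
from h import *
go([548.2,253.8,150],-16.4)"
python3 -m jog '[[0.008,-0.03,0.005,0.1,1],[0.017,-0.07,0.01,0.2,1],[0.026,-0.11,0.02,0.3,1],[0.036,-0.15,0.03,0.4,1],[0.046,-0.185,0.035,0.461,1],[0.0515,-0.208,0.039,0.461,1],[0.0535,-0.2155,0.039,0.461,1],[0.0535,-0.2155,0.039,0.461,1],[0.0535,-0.2155,0.039,0.461,1],[0.0535,-0.2155,0.039,0.461,1],[0.0535,-0.2155,0.039,0.461,1]]'
python3 -c "
from h import *
go([548.2,253.8,150],-16.4)
d=snap('wrist','u1')"
```

```text
t 8.5 pos [533.   32.3 190.3] rot [179.56  -0.61  10.01] F [ 0.5 -0.1 -0.1] gap 85.6
shift m [ 0.053  -0.2158  0.0392] turn 0.461
time: 9.6
tool_pos: [549.0, 252.5, 150.4]
tcp_rot: [179.9, -0.8, -16.5]
ft_force: [-0.6, 0.5, -0.0]
finger_gap: 85.4
t 9.6 pos [549.  252.5 150.4] rot [179.88  -0.76 -16.48] F [-0.6  0.5 -0. ] gap 85.4
shift m [-0.0011 -0.001   0.0004] turn -0.0015
```

View pics/wrist_u1.png

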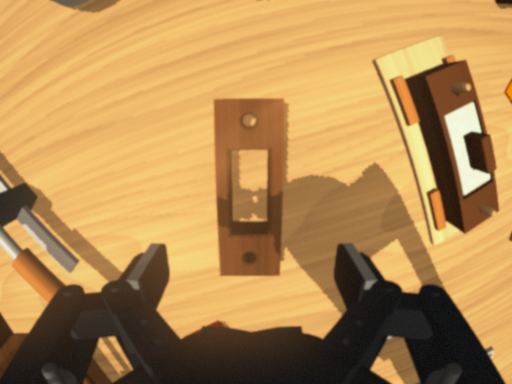

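Upper half squarely below: holes at (249,121) and (249,257), side edges at columns 214–285.

```bash
python3 - <<'E'
from h import *
d=load('wrist_u1');crop(d,205,90,90,195,3.9,'c_u1')
E
```

```text
(no output)
```

View pics/c_u1.png

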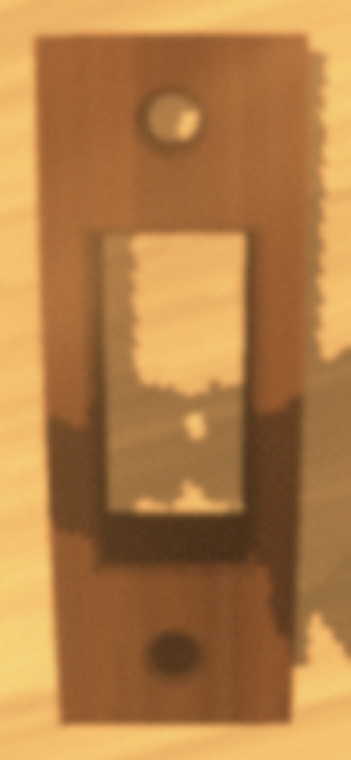

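```bash
python3 - <<'E'
from h import *
d=load('wrist_u1')
f=lambda p:(p[0]/3.9+205-.4,p[1]/3.9+90-.4)
def two(n,a,b,z):
    A=onz(d,f(a),z);B=onz(d,f(b),z);e=A-B;print(n,'mid',((A+B)/2).round(1),np.linalg.norm(e).round(1),np.degrees(np.arctan2(e[1],e[0])).round(2));return (A+B)/2
two('holes',(171,121),(173,654),38);
a=two('far',(34,38),(307,36),38);b=two('near',(61,723),(293,721),38)
e=a-b;print(((a+b)/2).round(1),np.linalg.norm(e),np.degrees(np.arctan2(e[1],e[0])))
go([548.5,253,6],-16.5)
E
```

```text
holes mid [548.3 254.3  38. ] 129.2 -16.42
far mid [628.5 230.8  38. ] 59.6 73.82
near mid [466.5 277.4  38. ] 59.7 74.04
[547.5 254.1  38. ] 168.56432757441044 -16.073955420191215
t 9.65 pos [549.  252.7 150.5] rot [179.88  -0.77 -16.48] F [ 0.5 -0.8  1. ] gap 85.0
shift m [-0.0025 -0.0005  0.1444] turn 0.0004
```

```bash
python3 -c "
from h import *
go([548,254.4,2],-16.2)"
```

```text
t 9.65 pos [549.  252.7 150.5] rot [179.88  -0.77 -16.48] F [ 0.5 -0.8  1. ] gap 85.0
shift m [-0.0034 -0.0017  0.1484] turn -0.0048
```

```bash
python3 -m jog '[[-0.003,-0.0017,0.03,-0.004,1],[-0.003,-0.0017,0.06,-0.004,1],[-0.0034,-0.0017,0.09,-0.004,1],[-0.0034,-0.0017,0.11,-0.004,1],[-0.0034,-0.0017,0.125,-0.004,1],[-0.0034,-0.0017,0.136,-0.004,1],[-0.0034,-0.0017,0.144,-0.004,1],[-0.0034,-0.0017,0.1484,-0.004,1],[-0.0034,-0.0017,0.1484,-0.004,1],[-0.0034,-0.0017,0.1484,-0.004,1]]' 30
python3 -c "
from h import *
go([548,254.4,2],-16.2)"
```

```text
time: 10.65
tool_pos: [548.7, 254.7, 2.9]
tcp_rot: [179.9, -0.8, -16.2]
ft_force: [-0.0, 1.0, 0.9]
finger_gap: 85.0
t 10.65 pos [548.7 254.7   2.9] rot [179.92  -0.83 -16.24] F [-0.   1.   0.9] gap 85.0
shift m [-0.0006  0.0004  0.0009] turn -0.0007
```

```bash
python3 -m jog '[[0,0,0,0,0.8],[0,0,0,0,0.7],[0,0,0,0,0.65],[0,0,0,0,0.5],[0,0,0,0,0.5],[0,0,0,0,0.5],[0,0,0,0,0.5]]' 30
python3 -m jog '[[0,0,0,0,0.3],[0,0,0,0,0.3],[0,0,0,0,0.3],[0,0,0,0,0.3]]' 80
python3 -c "
from h import *
d=snap('wrist','u2')"
```

```text
time: 11.35
tool_pos: [549.4, 254.9, 3.9]
tcp_rot: [180.0, -0.9, -16.2]
ft_force: [-1.6, -0.6, 6.9]
finger_gap: 59.3
time: 11.75
tool_pos: [549.6, 255.0, 4.1]
tcp_rot: [180.0, -0.9, -16.2]
ft_force: [0.2, 0.0, 4.6]
finger_gap: 59.0
```

View pics/wrist_u2.png

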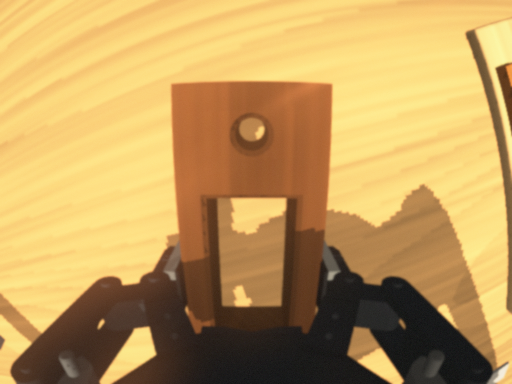

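Gripped across the width (gap 59), hole visible at (251,131). Lift gently and settle.

```bash
python3 - <<'E'
from m import *
f=lambda p:(p[0]-.1,p[1]-.1)
rep('wrist_u2',[549.6,255,0],-16.2,f,[('hole',(251.3,131),38),('fL',(172,84),38),('fR',(332,84),38),('winL',(201,196),38),('winR',(300,196),38)])
E
python3 -m jog '[[0,0,-0.005,0,0.3],[0,0,-0.015,0,0.3],[0,0,-0.035,0,0.3],[0,0,-0.06,0,0.3],[0,0,-0.085,0,0.3],[0,0,-0.11,0,0.3],[0,0,-0.13,0,0.3],[0,0,-0.14,0,0.3],[0,0,-0.14,0,0.3],[0,0,-0.14,0,0.3],[0,0,-0.14,0,0.3],[0,0,-0.14,0,0.3]]'
python3 -c "
from h import *
go([533.9,31.1,144],9.7)"
```

```text
hole [611.5 236.5  38. ] along/left [64.6 -0.5]
fL [637.4 259.7  38. ] along/left [83. 29.]
fR [620.8 202.5  38. ] along/left [ 83.  -30.5]
winL [593.  262.4  38. ] along/left [39.6 19.2]
winR [582.2 225.3  38. ] along/left [ 39.6 -19.4]
time: 13.0
tool_pos: [546.6, 255.3, 142.5]
tcp_rot: [179.9, -0.8, -16.2]
ft_force: [0.5, 0.1, -3.1]
finger_gap: 59.3
t 13.0 pos [546.6 255.3 142.5] rot [179.9   -0.79 -16.24] F [ 0.5  0.1 -3.1] gap 59.3
shift m [ 0.0506  0.2188 -0.0004] turn -0.4528
```

```bash
python3 -m jog '[[0.007,0.03,0,-0.08,0.3],[0.015,0.065,0,-0.17,0.3],[0.023,0.1,0,-0.26,0.3],[0.031,0.135,0,-0.35,0.3],[0.039,0.17,0,-0.453,0.3],[0.046,0.2,0,-0.453,0.3],[0.0505,0.217,0,-0.453,0.3],[0.0513,0.2188,0,-0.453,0.3],[0.0513,0.2188,0,-0.453,0.3],[0.0513,0.2188,0,-0.453,0.3],[0.0513,0.2188,0,-0.453,0.3]]'
python3 -c "
from h import *
go([533.9,31.1,100],9.7)
d=snap('wrist','u3')"
```

```text
time: 14.1
tool_pos: [534.5, 31.9, 143.4]
tcp_rot: [179.6, -0.6, 9.8]
ft_force: [-0.0, -0.0, -2.4]
finger_gap: 58.7
t 14.1 pos [534.5  31.9 143.4] rot [179.58  -0.65   9.78] F [-0.  -0.  -2.4] gap 58.7
shift m [-0.0012  0.0003  0.0434] turn 0.0014
```

View pics/wrist_u3.png

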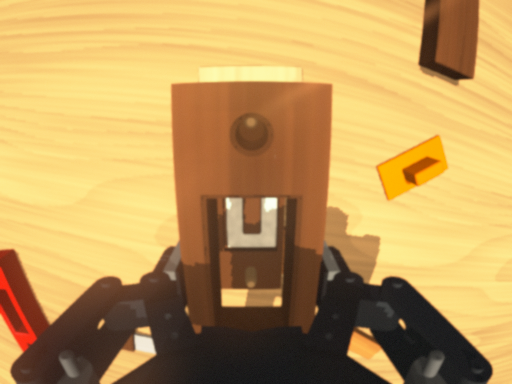

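Both dowel tips are visible: (251,125) through the far hole, and (250,271) through the window. Measure the hole-to-dowel offset.

```bash
python3 - <<'E'
from h import *
d=load('wrist_u3');crop(d,225,105,52,52,12,'c_u3a');crop(d,215,190,75,100,6,'c_u3b')
E
```

```text
(no output)
```

View pics/c_u3a.png

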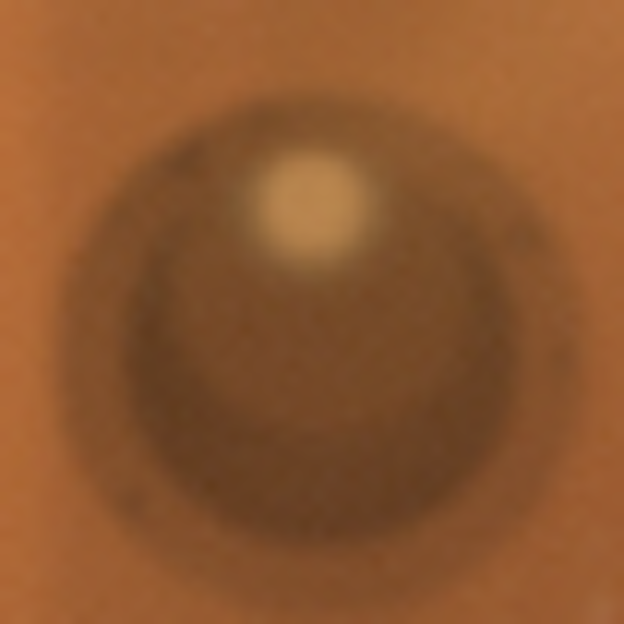

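View pics/c_u3b.png

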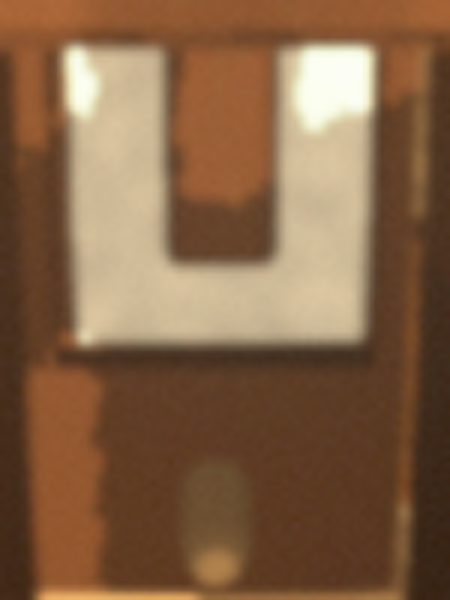

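```bash
python3 - <<'E'
from m import *
f=lambda p:(p[0]/12+225-.45,p[1]/12+105-.45)
T=[534.5,31.9,0]
rep('wrist_u3',T,9.78,f,[('chamfer',(322,350),177.3),('inner',(322,347),174.5),('holebot',(320,278),139.3),('dowel',(312,207),79)])
f=lambda p:(p[0]/6+215-.4,p[1]/6+190-.4)
rep('wrist_u3',T,9.78,f,[('dowel2',(216,570),79)])
E
```

```text
chamfer [597.2  42.4 177.3] along/left [63.5 -0.3]
inner [597.1  42.3 174.5] along/left [63.4 -0.3]
holebot [597.1  42.1 139.3] along/left [63.5 -0.6]
dowel [597.6  42.2  79. ] along/left [63.9 -0.6]
dowel2 [469.2  20.1  79. ] along/left [-66.4  -0.5]
```

Alignment is already within about 0.5 mm. Lower to just above the tips and recheck.

```bash
python3 -c "
from h import *
go([534.9,31.8,90],9.75)"
```

```text
t 14.15 pos [534.5  31.8 143.4] rot [179.57  -0.65   9.79] F [-0.9  0.5 -2.3] gap 58.5
shift m [-0.0003 -0.0003  0.0534] turn 0.0007
```

```bash
python3 -m jog '[[0,0,0.01,0,0.3],[0,0,0.025,0,0.3],[-0.0003,-0.0003,0.04,0,0.3],[-0.0003,-0.0003,0.049,0,0.3],[-0.0003,-0.0003,0.0534,0,0.3],[-0.0003,-0.0003,0.0534,0,0.3],[-0.0003,-0.0003,0.0534,0,0.3]]'
python3 -c "
from h import *
go([534.9,31.8,90],9.75)
d=snap('wrist','u4');crop(d,225,105,52,52,12,'c_u4a')
d=snap('side','u4');crop(d,190,170,120,90,6,'c_s7')"
```

```text
time: 14.85
tool_pos: [535.2, 31.7, 90.3]
tcp_rot: [179.6, -0.7, 9.8]
ft_force: [0.1, -0.1, -2.1]
finger_gap: 58.9
t 14.85 pos [535.2  31.7  90.3] rot [179.56  -0.68   9.78] F [ 0.1 -0.1 -2.1] gap 58.9
shift m [-0.0003 -0.0001  0.0003] turn 0.0006
```

View pics/c_u4a.png

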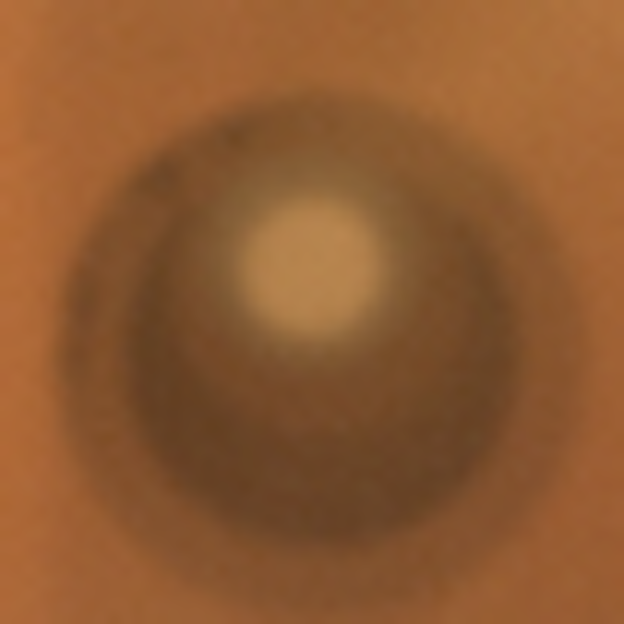

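View pics/c_s7.png

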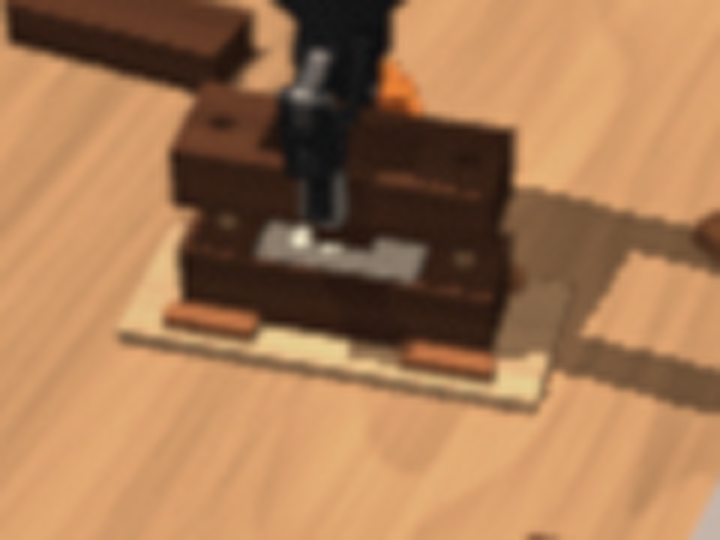

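```bash
python3 - <<'E'
from m import *
f=lambda p:(p[0]/12+225-.45,p[1]/12+105-.45)
rep('wrist_u4',[535.2,31.7,0],9.78,f,[('chamfer',(322,350),124.2),('holebot',(320,278),86.2),('dowel',(312,267),79)])
go([535.2,31.8,78],9.78)
go([535.2,31.8,61],9.78)
E
```

```text
chamfer [597.8  42.2 124.2] along/left [63.5 -0.2]
holebot [597.8  42.   86.2] along/left [63.4 -0.5]
dowel [597.8  42.3  79. ] along/left [63.5 -0.2]
t 14.95 pos [535.5  31.7  90.8] rot [179.55  -0.73   9.78] F [-0.2  0.4 -2.1] gap 59.0
shift m [-0.0005 -0.0002  0.0128] turn 0.0
t 14.95 pos [535.5  31.7  90.8] rot [179.55  -0.73   9.78] F [-0.2  0.4 -2.1] gap 59.0
shift m [-0.0007 -0.0004  0.0298] turn 0.0
```

```bash
python3 -m jog '[[-0.0003,-0.0002,0.003,0,0.3],[-0.0003,-0.0002,0.006,0,0.3],[-0.0004,-0.0002,0.009,0,0.3],[-0.0004,-0.0002,0.012,0,0.3],[-0.0004,-0.0003,0.014,0,0.3],[-0.0004,-0.0003,0.014,0,0.3]]'
python3 -c "
from h import *
go([535.2,31.8,61],9.78)"
```

```text
time: 15.55
tool_pos: [534.9, 31.9, 76.3]
tcp_rot: [179.6, -0.7, 9.8]
ft_force: [-0.9, -1.2, -1.7]
finger_gap: 59.2
t 15.55 pos [534.9  31.9  76.3] rot [179.56  -0.68   9.79] F [-0.9 -1.2 -1.7] gap 59.2
shift m [0.0001 0.     0.0153] turn 0.0001
```

Underside is at about 72 mm, below the tips, with no contact force. Continue.

```bash
python3 -m jog '[[0,0,0.003,0,0.3],[0,0,0.006,0,0.3],[0,0,0.009,0,0.3],[0,0,0.0115,0,0.3],[0,0,0.013,0,0.3],[0,0,0.0135,0,0.3],[0,0,0.0135,0,0.3]]'
```

```text
time: 16.25
tool_pos: [535.0, 31.8, 62.7]
tcp_rot: [179.6, -0.7, 9.8]
ft_force: [-0.6, -0.2, -2.4]
finger_gap: 59.0
```

```bash
python3 -m jog '[[0,0,0.0005,0,0.3],[0,0,0.001,0,0.3],[0,0,0.0015,0,0.3],[0,0,0.002,0,0.3],[0,0,0.002,0,0.3],[0,0,0.002,0,0.3]]'
```

```text
time: 16.85
tool_pos: [535.3, 31.8, 61.3]
tcp_rot: [179.6, -0.7, 9.8]
ft_force: [-4.2, -1.4, 4.9]
finger_gap: 58.6
```

```bash
python3 -m jog '[[0,0,0.0008,0,0.3],[0,0,0.0014,0,0.3],[0,0,0.002,0,0.3],[0,0,0.002,0,0.3],[0,0,0.002,0,0.3]]' 100
```

```text
time: 17.35
tool_pos: [535.8, 31.8, 61.3]
tcp_rot: [179.6, -0.8, 9.8]
ft_force: [-10.2, -1.7, 19.1]
finger_gap: 58.9
```

```bash
python3 -m jog '[[-0.0006,0,0.0015,0,0.3],[-0.0008,0,0.0018,0,0.3],[-0.0008,0,0.0018,0,0.3],[-0.0008,0,0.0018,0,0.3],[-0.0008,0,0.0018,0,0.3]]'
python3 -c "
from h import *
go([535.2,31.8,61],9.78)
d=snap('side','u5');crop(d,190,170,120,90,6,'c_s8')
d=snap('scene','u5');crop(d,240,140,120,90,6,'c_a8')
d=snap('wrist','u5')"
```

```text
time: 17.85
tool_pos: [535.8, 31.8, 61.3]
tcp_rot: [179.6, -0.8, 9.8]
ft_force: [-7.7, -1.1, 15.2]
finger_gap: 58.8
t 17.85 pos [535.8  31.8  61.3] rot [179.55  -0.84   9.8 ] F [-7.7 -1.1 15.2] gap 58.8
shift m [-0.0006 -0.0001  0.0003] turn 0.0003
```

View pics/c_s8.png

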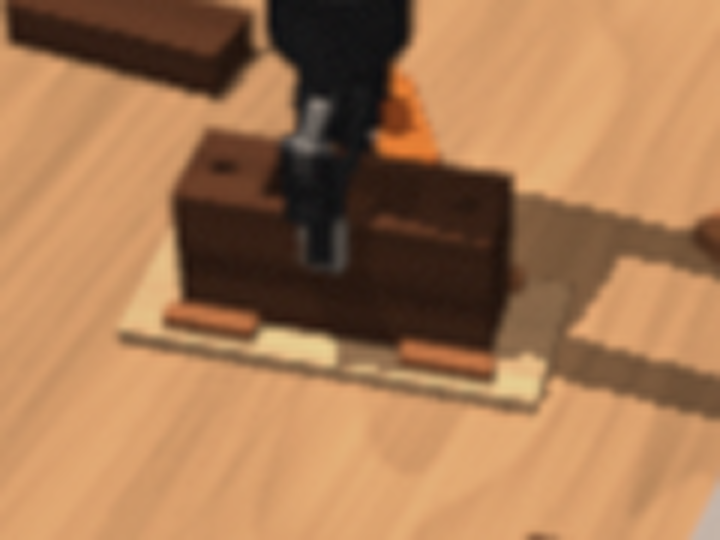

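View pics/c_a8.png

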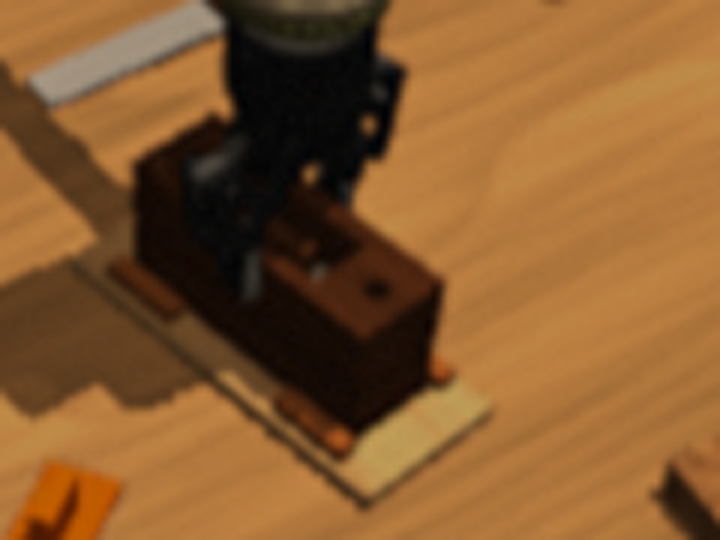

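View pics/wrist_u5.png

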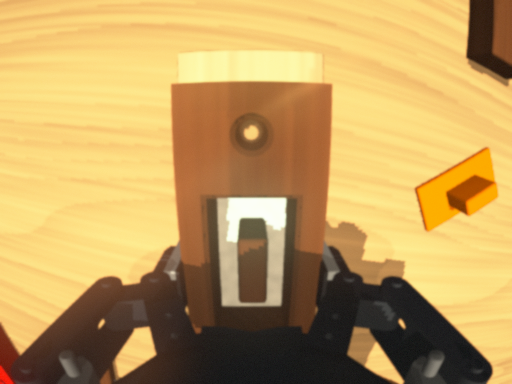

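The joint shows no gap in either view. The dowel is centred in the hole at (251,131), and the pull sits inside the window. One more press-and-hold, then check that it is steady.

```bash
python3 -m jog '[[-0.0003,0,0.002,0,0.3],[-0.0004,0,0.0022,0,0.3],[-0.0004,0,0.0022,0,0.3],[-0.0004,0,0.0022,0,0.3],[-0.0004,0,0.0022,0,0.3],[-0.0004,0,0.0022,0,0.3],[-0.0004,0,0.0022,0,0.3],[-0.0004,0,0.0022,0,0.3]]'
python3 -c "
from h import *
from bench import r
for i in range(6):
    d=snap('side','f');s=r.sense();print(s['time'],s['ft_force'].round(1),s['tool_pos'].round(1),s['finger_gap'].round(1))"
```

```text
time: 18.8
tool_pos: [536.0, 31.8, 61.3]
tcp_rot: [179.6, -0.9, 9.8]
ft_force: [-12.0, 0.7, 21.0]
finger_gap: 58.7Traceback (most recent call last):
  File "<string>", line 5, in <module>
    d=snap('side','f');s=r.sense();print(s['time'],s['ft_force'].round(1),s['tool_pos'].round(1),s['finger_gap'].round(1))
                                                                                                 ^^^^^^^^^^^^^^^^^^^^^
AttributeError: 'float' object has no attribute 'round'
```

```bash
python3 -c "
from h import *
from bench import r
for i in range(5):
    d=snap('wrist','f');s=r.sense();print(s['time'],s['ft_force'].round(1),s['tool_pos'].round(1),s['finger_gap'])
f=lambda p:(p[0]/12+225-.45,p[1]/12+105-.45)
crop(d,225,105,52,52,8,'c_f')"
```

```text
18.9 [-11.   -0.9  19.7] [536.   31.8  61.3] 58.328104163274666
18.95 [-10.8   0.6  20.5] [536.   31.9  61.3] 58.72170616517389
19.0 [-11.3  -0.3  19.3] [536.   31.8  61.3] 58.53995861188214
19.05 [-11.6  -0.1  20.1] [536.   31.8  61.3] 58.421938183835884
19.1 [-11.3  -0.2  20.5] [536.   31.8  61.3] 58.665663399748524
```

View pics/c_f.png

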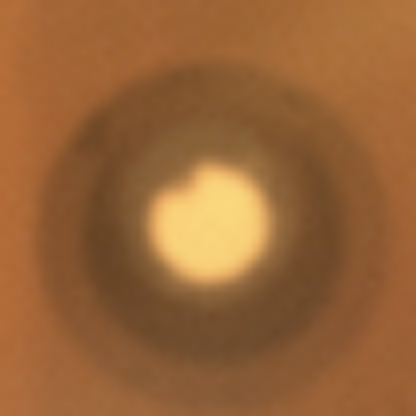

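Steady at about 20 N down, dowel well inside the hole. Handing in.

```bash
python3 -c "
from bench import r
print(r.hand_in()); s=r.sense();print(s['time'],s['ft_force'],s['finger_gap'])"
```

```text
the job is handed in; nothing more can be done
None
the job is handed in; nothing more can be done
```

The panel is in the recess and the upper half is closed over both dowels. I handed the job in at about 19 s of robot time, still gripping the upper half and pressing it down. No verdict was reported.

- **Panel:** I laid the white panel in the recess with about 5 N contact and let go. It read about 1 mm off the recess centre, and the pull stands inside the window.
- **Upper half:** I fitted the dark windowed piece with the holes aligned to the dowels within about 0.5 mm. The camera views show no gap, and the tool height puts its underside about 0.2 mm from fully closed.
- **Final press:** the force held steady at about 20 N vertically with a 100 N grip.
- **Checks that were not ideal:**
  - A sideways force of about 11 N remained along −x. One attempt to ease it brought it down to about 8 N, but it rose again on the final press.
  - The tool was tilted about 1°. It was tilted the same amount when it gripped the upper half flat on the bench, so the part should be level, though I did not measure that directly.
- **Other items:** I never moved the gripper near the loose tools and blocks, or the orange and red look-alikes, but I did not re-measure their positions at the end.

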